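# Switch a rice warmer to its hold setting with the guarded push-and-turn knob

### The arm

A 6-joint arm with a two-finger parallel gripper is mounted at the origin on the work surface. World frame = base frame: x ahead of the robot, y to its left, z up, the work surface at z = 0. Lengths are in m, angles in rad, forces in N, time in s.
With the tool pointing down it reaches from about 0.35 to 0.85 m from the base axis. Payload 8.1 kg.
Tool frame: the origin (TCP) lies at the centre of the arm's flange, where the gripper is bolted on; the fingertips stand 186 mm ahead of it and the grasp point (between the pads) lies 167 mm ahead of it; z points along the fingers, y is the line along which they close (so a half turn about z gives the same grasp; the last joint's range is limited). The gripper opens to 93 mm and grips with 3 to 60 N. Pads are 15 mm wide; open, the fingers measure 128 mm over their backs; the gripper's body (75 mm by 188 mm) begins 65 mm behind the grasp point.
Start: joints at [-1.368, 0.13, 1.488, -0, 1.523, -0.085], TCP at [0.17, -0.575, 0.405] pointing down, gripper open.
Joint ranges: [-2.96, 2.96], [-0.89, 2.26], [0.02, 2.5], [-1.34, 4.48], [0, 2.73], [-2.66, 2.66]. Speed limits (rad/s): [2.39, 2.39, 2.79, 3.14, 3.14, 3.14].

### API

Orientations are given as a rotation vector (axis times angle).
In Python, from plant import robot gives the robot as it stands.
- The arm moves only by the tool apply_moves, never from a script. Its argument "series" is a list of rows, each a list of 2 entries, a list of its own where there are three numbers: the shift along the tool's x, y, z in mm, then the turn, a rotation vector about the tool's x, y, z in rad. A call has 1 to 12 rows; each row shifts and turns the commanded pose from where the row before left it, along the tool's axes as they then stand; what a row does not reach is not made up. A row lasts 1/12 s, in which the tool goes at most 41.7 mm and 7.16 degrees, less where a joint would pass 70% of its speed; a pose out of reach is approached as far as the arm can. A call is refused whole if a number of a shift passes 41.7 or a number of a turn 0.125, either way. A call with a gripper value outside its range is refused whole. "claw" is the opening, from 0 (shut) to 1 (fully open), set as the call begins (left out, the last holds). The fingers move at their own pace and stop on an object; "newtons" is the grip in N (left out, the last holds). Time passes only in rows, so rows that do not move let the fingers close. It gives the time, the measured TCP pose, the force, the opening and the grip force at its end, in the units of the state.
- robot.read_state(): the state, without advancing time (a new reading comes with each control period).
- robot.read_camera(name): name is "scene" or "top" or "wrist"; returns (picture, depth): 384x512x3 uint8, blue, green, red; 384x512 float32, m along the optical axis (not along the pixel's ray), 0 where there is no reading.
- robot.calibration(name): a dict with "fx", "fy", "cx", "cy" (pixels), "extrinsics" (4x4, takes a point from world to camera coordinates). Camera axes: x right, y down, z forward; pixel columns grow to the right and rows downward; lengths in m; the calibration is good to about 2 mm. A picture is of the moment at which its call begins: read the wrist's pose just before it. calibration takes no time and is no camera call; for the wrist camera it gives the pose at the moment of the call.
- robot.close_job(): hands the job in; it is judged then, once.
The state is a dict: "t": time; "q": joint angles; "dq": joint speeds; "joint_torque": joint torques, N m; "tool_pos": TCP position; "orientation": TCP orientation; "force": force on the tool from outside, world axes, zero at the start; "wrist_torque": the same for the moment, N m; "opening": finger opening in m; "gripper_force": force on a finger pad.
Only numpy, scipy, OpenCV 4.12 (cv2) and the standard library are available. Lean on these libraries where they do the work, as an engineer would, in place of code of your own. Each camera call takes 0.05 s, during which the arm holds its last target. There are 200 camera calls.

### The job

Switch the rice warmer on: reach through the red guard ring, push the sunken knob with the blue bar gently down off its safety lock and, keeping it pushed in, turn it clockwise (seen from above) as far as its stop at the green mark, then let it spring back up so that it locks there. Never push the knob so hard that it bottoms out, do not lean on the guard or the warmer, and leave the sauce bottle, the tub and the spice jar where they stand.

Things in the scene. Friction and masses are not known exactly. Their poses are not given: they have to be found in the camera images.
- warmer: Rice warmer, fixed steel housing 360 (x) by 340 (y) by 120 mm high. Origin: centre of its underside, on the table; x points from its front (knob side) to its back, y to its left, z up. Its front half is a flat deck at z = 120 mm with the round knob recess; on its rear half stands a domed pot lid of 85 mm radius, centred at x = 92 mm, up to 172 mm high.
- guard_mouth (a point): Centre of the opening of the red guard ring, at its top edge, 124 mm above the table, at x = -90 mm, y = 0 of the warmer; axes as the warmer's. The opening and the straight recess below are 83 mm across; the ring is 4 mm high, 6 mm wide. The recess floor is 65 mm below this point. The knob's axis is vertical through this point.
- knob_axis (a point): Point on the knob's axis, 124 mm above the table (same place as guard_mouth). The knob: a black disc (flange), diameter 60, 6 mm thick, with a low blue grip bar across its top, 50 long, 10 wide, only 6 mm tall above the flange, so pinched with the fingertips. Its depth differs widely and is not measured, feel or see it: at rest the flange's top lies 20 to 44 mm, the bar's top 14 to 38 mm, below this point.
- stop_mark (a point): Centre of the green mark painted on the white deck beside the guard ring (16 by 11 mm, its centre 58 mm from the knob's axis, 121 mm above the table). The pointing half of the bar (the half with a white line on top) aims at it when the dial is at the middle of its locking range, 1.43 rad.
- press (a joint): How far the knob is pushed down (m): 0 at rest, 0.0082 at its end. A spring resists with 3 N at first and 1.6 N more for each mm. The lock lets the knob pass from 5 mm down (about 11 N); more than 7.5 mm (about 15 N) counts as bottomed out. About 13 N is right, pushed through the fingers that pinch the bar (by friction, or with their tips on the flange).
- dial (a joint): Knob angle (rad), clockwise from above. At 0 the bar lies along the warmer's x axis, white line to the front (-x). It starts at 0 to 0.4 (five black marks on the deck: off). Unpushed, the lock blocks it near 0.5. The end stop is at 1.5; let go at 1.36 or more it springs up and is locked, let go between the off zone and 1.36 it stays caught down. Friction about 0.04 N m; it stays where left.
- sauce: Bystander: loose amber sauce bottle with a red cap, 56 mm diameter, 150 mm tall, standing on the table beside the warmer. Origin: centre of its underside, z up.
- tub: Bystander: loose white food tub with a green lid, 108 by 108 by 65 mm, standing on the table beside the warmer. Origin: centre of its underside, z up.
- spice: Bystander: loose small spice jar with a green cap, 42 mm diameter, 75 mm tall, standing on the warmer's front deck about 120 mm to the side of the knob. Origin: centre of its underside, z up.

How it is judged:
On the way, in this order (a step that is already met when the one before it is completed fails the run):
1. the knob is pushed down at least 5 mm while still in the off zone (value of joint press above 0.005 m and value of joint dial below 0.6 rad), for 0.1 s.
2. the knob, still pushed in by at least 3 mm, is turned to the green mark (beyond 1.36 rad) (value of joint press above 0.003 m and value of joint dial above 1.36 rad), for 0.1 s.
At the end, for the whole second after the job is handed in: The knob stands at the green mark (dial above 1.30 rad), sprung up again (pushed in by less than 1.5 mm) and not turning, with nothing holding it; the sauce bottle, tub and spice jar stand upright (within 0.2 rad) within 20 mm of where they were (value of joint dial above 1.3 rad and value of joint press below 0.0015 m and velocity of joint dial below 0.05 rad/s and distance of each of sauce, tub, spice from where it was at the start of the episode below 0.02 m and angle between each of sauce, tub, spice's own z axis and vertical below 0.2 rad); the robot touches nothing.
It fails at once if the knob is bottomed out (pushed in more than 7.5 mm) (value of joint press above 0.0075 m).
It fails at once if the fingers or arm press on the guard or warmer with more than 20 N (contact force between any of the fingers, the arm and warmer above 20 N).
It fails at once if a bystander is tipped or moved by more than 20 mm (distance of any of sauce, tub, spice from where it was at the start of the episode above 0.02 m or angle between any of sauce, tub, spice's own z axis and vertical above 0.2 rad).
It also fails if it takes over 51 s, if anything falls off the work surface, if the arm or the gripper's body presses on something with over 40 N, if the wrist force passes 120 N, or if a joint passes its speed limit or range.

## Working session

There is one attempt and no reset: what is moved stays moved. The work goes in short steps, Python scripts to look and compute and a tool call to move; the robot and the scene stay as the last step left them, time stands still between calls to the robot, and variables do not carry over. Pictures are saved under pics/ and viewed, at most 10 in all, crops included, and the job is handed in when it is done.

Besides the shell and the picture viewer there is one more tool, called after "Emit:" as name(argument=value, ...), one argument or row to a line, values as JSON. apply_moves: Moves the arm, as the interface text tells. Its arguments: {"type":"object","properties":{"series":{"type":"array"},"claw":{"type":"number"},"newtons":{"type":"number"}},"required":["series"]}

```bash
mkdir -p pics; ls; python3 - <<'E'
from plant import robot
import cv2,numpy as np
s=robot.read_state();print(s)
ims=[]
for n in("scene","top","wrist"):
    c=robot.calibration(n);p,d=robot.read_camera(n);np.savez(f"pics/{n}0.npz",p=p,d=d,**{k:np.array(v) for k,v in c.items()})
    print(n,c['fx'],c['cx'],c['cy'],np.round(c['extrinsics'],3).tolist());ims.append(p)
a=np.hstack(ims[:2]);cv2.imwrite("pics/a.png",cv2.resize(np.vstack([a,np.hstack([ims[2],ims[2]*0])]),(800,600)))
E
```

```text
pics
{'t': 0.0, 'q': array([-1.36839970e+00,  1.31152750e-01,  1.48926236e+00, -1.23915883e-05,
        1.52299341e+00, -8.54079088e-02]), 'dq': array([-0.00063064,  0.00102781, -0.00065766, -0.00069252,  0.00072366,
       -0.00114012]), 'joint_torque': array([ 2.02545023e-03, -5.59831309e+01, -4.91759133e+01,  7.71165197e-02,
        3.53504287e-02, -1.42877207e-04]), 'tool_pos': array([ 0.17027787, -0.5750962 ,  0.40370146]), 'orientation': array([-3.10732746e+00, -4.50264731e-01,  1.86052929e-04]), 'force': array([0.0964882 , 0.81123642, 0.48358808]), 'wrist_torque': array([ 0.00120844, -0.00582925, -0.02314562]), 'gripper_force': 0.0, 'opening': 0.09298904581904878}
scene 419.5921553824038 258.46199287505493 196.78601461027895 [[0.872, 0.489, 0.012, -0.553], [0.354, -0.612, -0.707, -0.12], [-0.339, 0.621, -0.707, 1.232], [0.0, 0.0, 0.0, 1.0]]
top 465.55359315140595 258.6775987086741 191.34625914737393 [[0.068, -0.998, 0.006, 0.009], [-0.976, -0.067, -0.209, 0.617], [0.208, 0.008, -0.978, 0.965], [0.0, 0.0, 0.0, 1.0]]
wrist 279.15293966851067 253.4116598609033 187.48788075765654 [[0.285, -0.959, -0.002, -0.6], [-0.92, -0.274, 0.281, -0.033], [-0.27, -0.078, -0.96, 0.391], [0.0, 0.0, 0.0, 1.0]]
```

View pics/a.png

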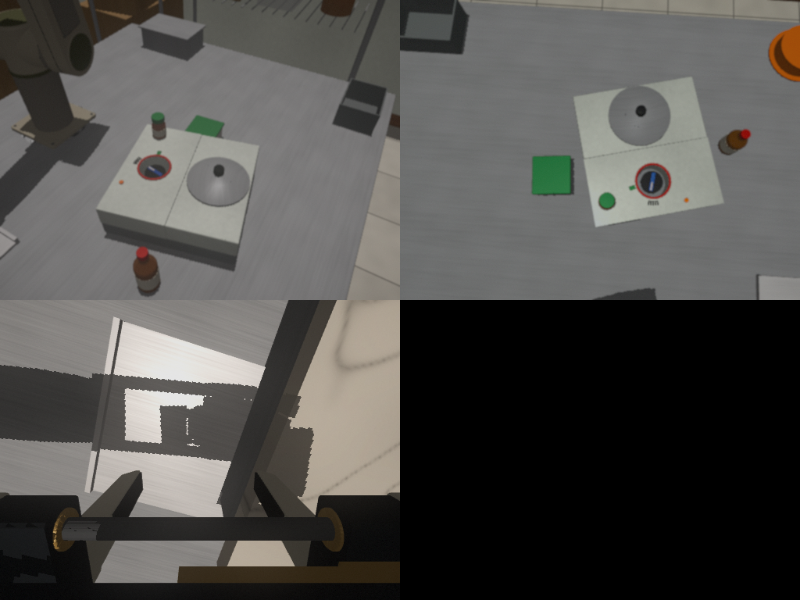

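The combined picture shows the top view with the ring at about (324,232) in full-resolution pixels, the spice jar to its left and the green mark between them. Next I measure all of it by colour.

```bash
cat > h.py <<'E'
import cv2,numpy as np
def load(f):
    z=np.load(f);return z['p'],z['d'],z
def ray(c,uv,z):
    E=np.array(c['extrinsics']);R,t=E[:3,:3],E[:3,3];o=-R.T@t
    uv=np.atleast_2d(uv);d=np.c_[(uv[:,0]-c['cx'])/c['fx'],(uv[:,1]-c['cy'])/c['fy'],np.ones(len(uv))]@R
    return o+d*((z-o[2])/d[:,2])[:,None]
def pts(c,d,m):
    v,u=np.nonzero(m&(d>0));Z=d[v,u];E=np.array(c['extrinsics']);P=np.c_[(u-c['cx'])/c['fx']*Z,(v-c['cy'])/c['fy']*Z,Z]
    return (P-E[:3,3])@E[:3,:3]
def masks(p):
    h=cv2.cvtColor(p,cv2.COLOR_BGR2HSV);H,S,V=[h[...,i].astype(int) for i in range(3)]
    return dict(red=((H<8)|(H>172))&(S>110)&(V>60),blue=(H>100)&(H<130)&(S>110)&(V>50),green=(H>45)&(H<85)&(S>90)&(V>40))
E
python3 - <<'E'
from h import *
for n in("top","scene"):
    p,d,c=load(f"pics/{n}0.npz");M=masks(p)
    for k in M:
        N,L,st,ce=cv2.connectedComponentsWithStats(M[k].astype(np.uint8))
        for i in range(1,N):
            if st[i,4]<15: continue
            P=pts(c,d,L==i)
            print(n,k,st[i].tolist(),ce[i].round(1),'d-med',np.median(P,0).round(4) if len(P) else None,'ray@.121',ray(c,ce[i],.121)[0].round(4))
            if k=='red' and st[i,4]>100:
                v,u=np.nonzero(L==i);e=cv2.fitEllipse(cv2.convexHull(np.c_[u,v].astype(np.int32)));print('  ell',e,ray(c,e[0],.124))
            if k=='blue':
                v,u=np.nonzero(L==i);print('  line',cv2.fitLine(np.c_[u,v].astype(np.float32),2,0,.01,.01).ravel())
p,d,c=load("pics/top0.npz")
# deck front edge/outline: points with z~.12
E=np.array(c['extrinsics']);P=pts(c,d,d>0)
w=P[(abs(P[:,2]-.12)<.012)&(P[:,0]>.2)];print(len(w),cv2.minAreaRect(w[:,:2].astype(np.float32)*1000))
# recess depth profile
x=p[185:275,280:390];cv2.imwrite("pics/b.png",np.hstack([cv2.resize(x,None,fx=4,fy=4,interpolation=2),cv2.resize(load('pics/scene0.npz')[0][185:275,150:240],None,fx=4,fy=4,interpolation=2)])[:, :800])
E
```

```text
top red [435, 165, 14, 14, 139] [441.5 171.5] d-med [ 0.6646 -0.322   0.1481] ray@.121 [ 0.6723 -0.332   0.121 ]
  ell ((441.4767761230469, 171.64959716796875), (12.85373306274414, 13.496964454650879), 72.51226806640625) [[ 0.67113508 -0.33078411  0.124     ]]
top red [301, 209, 46, 45, 343] [324.4 230.5] d-med [ 0.5319 -0.0903  0.1222] ray@.121 [ 0.5301 -0.0898  0.121 ]
  ell ((323.5946960449219, 231.21047973632812), (44.339683532714844, 45.726806640625), 128.4162139892578) [[ 0.52821485 -0.08773613  0.124     ]]
top blue [318, 220, 10, 24, 100] [322.8 227.9] d-med [ 0.5391 -0.0888  0.1039] ray@.121 [ 0.5353 -0.0863  0.121 ]
  line [ 3.0200833e-01 -9.5330530e-01  3.2282001e+02  2.2789999e+02]
top green [169, 199, 50, 50, 2390] [193.7 223.9] d-med [0.5329 0.1875 0.0634] ray@.121 [0.5255 0.1792 0.121 ]
top green [294, 238, 7, 5, 24] [296.8 239.9] d-med [ 0.507  -0.0347  0.1191] ray@.121 [ 0.507 -0.034  0.121]
top green [255, 247, 20, 20, 297] [264.5 256.5] d-med [0.4636 0.0305 0.1934] ray@.121 [0.469  0.0295 0.121 ]
scene red [176, 198, 43, 32, 192] [197.5 216.5] d-med [ 0.5423 -0.103
[... 259 characters left out ...]
.3272  0.149 ] ray@.121 [ 0.6582 -0.3172  0.121 ]
  ell ((181.99761962890625, 324.40948486328125), (15.001605033874512, 18.897764205932617), 3.2203946113586426) [[ 0.65962913 -0.31825852  0.124     ]]
scene blue [198, 218, 9, 7, 32] [201.9 220.9] d-med [ 0.5425 -0.0921  0.1064] ray@.121 [ 0.5511 -0.1023  0.121 ]
  line [  0.86451197   0.5026122  201.9375     220.90625   ]
scene green [195, 145, 14, 9, 104] [201.5 148.9] d-med [0.4683 0.026  0.1948] ray@.121 [0.4098 0.0996 0.121 ]
scene green [239, 149, 47, 25, 731] [262.4 161.5] d-med [0.5363 0.1925 0.0649] ray@.121 [0.5681 0.1341 0.121 ]
22147 ((629.510009765625, -115.70950317382812), (361.5478515625, 443.4393615722656), 14.200965881347656)
```

View pics/b.png

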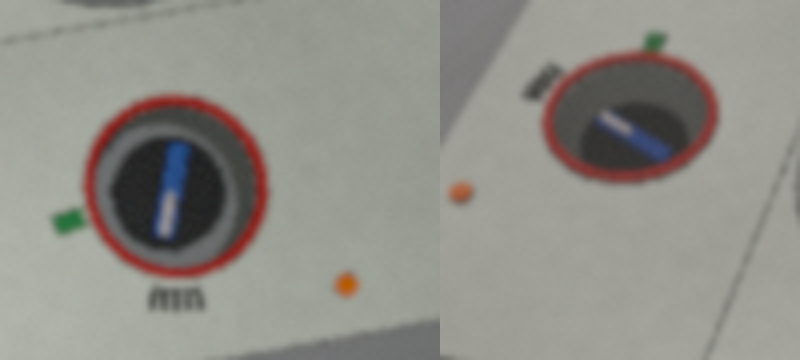

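The crops show the bar from about (325,221) to its white end at about (321,244), so it is in the off zone, with the green mark to the left at (297,240). The bar top comes out about 19 mm deep from the depth image. I'll work out the approach.

```bash
cat >> h.py <<'E'
from scipy.spatial.transform import Rotation as Ro
def plan(s,target,yaw_y):
    """tool shift (mm) to target world pos of TCP; z turn to bring tool y (mod pi) to world angle yaw_y"""
    R=Ro.from_rotvec(s['orientation']);sh=R.inv().apply(np.array(target)-s['tool_pos'])*1000
    y=R.apply([0,1,0]);a=np.arctan2(y[1],y[0]);t=-(yaw_y-a);t=(t+np.pi/2)%np.pi-np.pi/2
    z=R.apply([0,0,1])
    return sh.round(1),round(t,3),'alt',round(t-np.sign(t)*np.pi,3),'tilt',z.round(4)
E
python3 - <<'E'
from h import *
from plant import robot
p,d,c=load("pics/top0.npz")
e=ray(c,[[325,221.3],[321.5,243.8]],.105);v=e[1]-e[0];print('bar',e,np.linalg.norm(v),'white dir',np.arctan2(v[1],v[0]),'mid',e.mean(0))
hull=None
P=pts(c,d,d>0);w=P[(abs(P[:,2]-.12)<.006)&(P[:,0]>.3)&(P[:,0]<.85)&(P[:,1]<.09)&(P[:,1]>-.27)]
r=cv2.minAreaRect(w[:,:2].astype(np.float32)*1000);print(r)
sp=ray(c,[[264.5,256.5]],.195);print('spice',sp)
s=robot.read_state();E=np.array(c['extrinsics'])
cw=robot.calibration('wrist')['extrinsics'];cw=np.array(cw);cp=-cw[:3,:3].T@cw[:3,3]
R=Ro.from_rotvec(s['orientation']);print('cam in tool',R.inv().apply(cp-s['tool_pos']),R.inv().apply(cw[2,:3]))
wd=np.arctan2(v[1],v[0]);print(plan(s,[.529,-.089,.42],wd+np.pi/2), 'q6',s['q'][5], R.as_matrix().round(3).tolist())
E
```

```text
bar [[ 0.55184501 -0.09247863  0.105     ]
 [ 0.50424921 -0.08701296  0.105     ]] 0.04790859816095672 white dir 3.0272582921847047 mid [ 0.52804711 -0.0897458   0.105     ]
((616.34765625, -66.26522827148438), (360.15869140625, 341.0487976074219), 14.181628227233887)
spice [[0.46357189 0.03054574 0.195     ]]
cam in tool [0.07865061 0.00052695 0.02071974] [-2.80844292e-01 -2.59656607e-04  9.59753310e-01]
(array([ 481.9, -364.3,  -15.5]), np.float64(0.402), 'alt', np.float64(-2.739), 'tilt', array([-3.0e-04,  1.4e-03, -1.0e+00])) q6 -0.08541198646839429 [[0.959, 0.284, -0.0], [0.284, -0.959, 0.001], [0.0, -0.001, -1.0]]
```

Emit:
apply_moves(
  series=[
    [[30,-23,-2],[0,0,0]],
    [[30,-23,-2],[0,0,0]],
    [[30,-23,-2],[0,0,0]],
    [[30,-23,-2],[0,0,0]],
    [[30,-23,-2],[0,0,0]],
    [[30,-23,-2],[0,0,0]],
    [[30,-23,-2],[0,0,0]],
    [[30,-23,0],[0,0,0]],
    [[30,-23,0],[0,0,0]],
    [[30,-23,0],[0,0,0]],
    [[30,-23,0],[0,0,0]],
    [[30,-23,0],[0,0,0]],
  ],
  claw=0.28,
  newtons=15,
)

```text
t: 1.15
tool_pos: [0.4378, -0.2067, 0.4186]
orientation: [3.109, 0.45, 0.0]
force: [1.2, -0.9, -0.6]
opening: 0.0265
gripper_force: 0.0
```

Emit:
apply_moves(
  series=[
    [[30,-22,0],[0,0,0]],
    [[30,-22,0],[0,0,0]],
    [[30,-22,0],[0,0,0]],
    [[28,-20,0],[0,0,0]],
    [[0,0,0],[0,0,-0.12]],
    [[0,0,0],[0,0,-0.12]],
    [[0,0,0],[0,0,-0.12]],
    [[0,0,0],[0,0,-0.12]],
    [[0,0,0],[0,0,-0.12]],
    [[0,0,0],[0,0,-0.12]],
    [[0,0,0],[0,0,-0.12]],
    [[0,0,0],[0,0,-0.12]],
  ],
)

```text
t: 2.15
tool_pos: [0.5258, -0.0925, 0.4184]
orientation: [-2.544, -1.843, 0.001]
force: [0.3, 0.4, -0.3]
opening: 0.0263
gripper_force: 0.0
```

Emit:
apply_moves(
  series=[
    [[0,0,0],[0,0,-0.12]],
    [[0,0,0],[0,0,-0.12]],
    [[0,0,0],[0,0,-0.12]],
    [[0,0,0],[0,0,-0.12]],
    [[0,0,0],[0,0,-0.12]],
    [[0,0,0],[0,0,-0.12]],
    [[0,0,0],[0,0,-0.12]],
    [[0,0,0],[0,0,-0.12]],
    [[0,0,0],[0,0,-0.12]],
    [[0,0,0],[0,0,-0.12]],
    [[0,0,0],[0,0,-0.12]],
    [[0,0,0],[0,0,-0.12]],
  ],
)

```text
t: 3.15
tool_pos: [0.5258, -0.0925, 0.4184]
orientation: [-0.697, -3.062, -0.0]
force: [0.2, -0.5, 0.6]
opening: 0.0259
gripper_force: 0.0
```

Emit:
apply_moves(
  series=[
    [[0,0,0],[0,0,-0.12]],
    [[0,0,0],[0,0,-0.12]],
    [[0,0,0],[0,0,-0.1]],
    [[0,0,0],[0,0,0]],
  ],
)

```text
t: 3.48
tool_pos: [0.5258, -0.0925, 0.4184]
orientation: [-0.171, -3.136, -0.0]
force: [-0.8, 0.2, -0.1]
opening: 0.026
gripper_force: 0.0
```

```bash
python3 - <<'E'
from h import *
from plant import robot
s=robot.read_state();c=robot.calibration("wrist");p,d=robot.read_camera("wrist");np.savez("pics/w1.npz",p=p,d=d,**{k:np.array(v) for k,v in c.items()})
print(s['t'],s['q'],s['tool_pos'],s['force'],s['opening']);print(plan(s,[.529,-.089,.42],3.027+np.pi/2))
cv2.imwrite("pics/w1.png",p)
M=masks(p)
for k in M:
    N,L,st,ce=cv2.connectedComponentsWithStats(M[k].astype(np.uint8))
    for i in range(1,N):
        if st[i,4]>30:print(k,st[i].tolist(),ce[i],np.median(pts(c,d,L==i),0) if (d[L==i]>0).any() else None)
E
```

```text
3.4833 [-2.70209094e-01 -5.40261518e-02  1.65247885e+00 -3.08307767e-05
  1.54369777e+00 -1.73195777e+00] [ 0.52582876 -0.09252415  0.41842497] [-0.84774732  0.15907145 -0.05477576] 0.026033250523802696
(array([-2.8,  3.8, -1.6]), np.float64(0.006), 'alt', np.float64(-3.136), 'tilt', array([-5.e-04,  1.e-04, -1.e+00]))
red [211, 143, 92, 89, 1419] [256.04157858 183.66314306] [ 0.52172016 -0.09135973  0.12301178]
red [46, 318, 31, 29, 539] [ 60.28571429 332.97217069] [ 0.66422511 -0.32111297  0.14856856]
blue [252, 164, 10, 42, 224] [256.31696429 188.96428571] [ 0.53686333 -0.09092277  0.10578334]
green [387, 86, 125, 119, 8809] [458.06289023 143.5775911 ] [0.51436077 0.15777769 0.06456714]
green [299, 155, 17, 11, 85] [307.07058824 159.90588235] [ 0.50626907 -0.03593979  0.12024282]
```

View pics/w1.png

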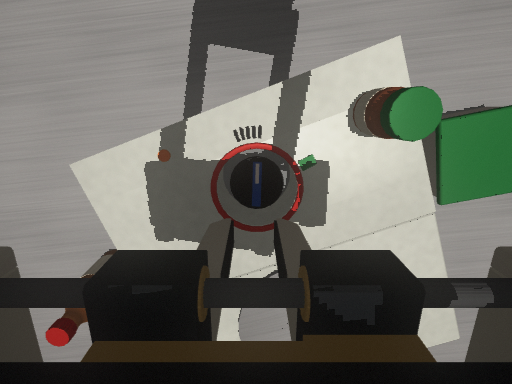

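The wrist view shows the ring around (257,187), the bar vertical in the image at (257,165–207) with its white half up, and both fingers straddling it. I'll refine the axis and bar from this view.

```bash
python3 - <<'E'
from h import *
from plant import robot
p,d,c=load("pics/w1.npz");M=masks(p)
m=M['red'].copy();m[:,:200]=0;v,u=np.nonzero(m);e=cv2.fitEllipse(cv2.convexHull(np.c_[u,v].astype(np.int32)));
W=ray(c,cv2.convexHull(np.c_[u,v].astype(np.int32))[:,0],.124);print('ell',e,ray(c,e[0],.124),cv2.minEnclosingCircle(W[:,:2].astype(np.float32)))
h=cv2.cvtColor(p,cv2.COLOR_BGR2HSV);g=np.zeros(p.shape[:2],bool);g[155:212,238:278]=1
roi=(cv2.pointPolygonTest,)
b=M['blue']|(g&(h[...,2]>90)&(abs(np.arange(512)-257)<8)[None]&(np.arange(384)<195)[:,None])
N,L,st,ce=cv2.connectedComponentsWithStats(b.astype(np.uint8));i=1+st[1:,4].argmax();print(st[i])
v,u=np.nonzero(L==i);Q=ray(c,np.c_[u,v],.1055)[:,:2];r=cv2.minAreaRect((Q*1000).astype(np.float32));print('bar',r)
P=pts(c,d,M['blue']);print('bar z',np.percentile(P[:,2],[10,50,90]))
rr=np.hypot(*(np.array(np.meshgrid(range(512),range(384)))-np.array([257,183])[:,None,None]))<24
P=pts(c,d,rr&(h[...,2]<55));print('flange z',np.percentile(P[:,2],[10,30,50,70,90]),len(P))
s=robot.read_state();print(plan(s,[*ray(c,e[0],.124)[0,:2],.42],0))
E
```

```text
ell ((256.57232666015625, 186.82765197753906), (88.71202087402344, 92.32099151611328), 88.16944122314453) [[ 0.5277016  -0.08955407  0.124     ]] ((0.529832124710083, -0.08993088454008102), 0.047476284205913544)
[252 164  10  42 224]
bar ((530.8798828125, -89.84623718261719), (8.993585586547852, 46.5041389465332), 82.00452423095703)
bar z [0.10499278 0.10578334 0.10670565]
flange z [0.09904731 0.09964014 0.10005808 0.10049409 0.10552429] 1620
(array([-1.5,  3.2, -1.6]), np.float64(1.455), 'alt', np.float64(-1.686), 'tilt', array([-6.e-04,  2.e-04, -1.e+00]))
```

Emit:
apply_moves(
  series=[
    [[-2.9,3.1,0],[0,0,0.02]],
    [[0,0,20],[0,0,0]],
    [[0,0,20],[0,0,0]],
    [[0,0,20],[0,0,0]],
    [[0,0,20],[0,0,0]],
    [[0,0,15],[0,0,0]],
    [[0,0,10],[0,0,0]],
    [[0,0,8],[0,0,0]],
    [[0,0,6],[0,0,0]],
    [[0,0,3],[0,0,0]],
    [[0,0,0],[0,0,0]],
    [[0,0,0],[0,0,0]],
  ],
)

```text
t: 4.53
tool_pos: [0.5294, -0.0899, 0.2974]
orientation: [0.211, 3.134, -0.0]
force: [0.3, 0.6, 0.1]
opening: 0.0262
gripper_force: 0.0
```

```bash
python3 - <<'E'
from h import *
from plant import robot
s=robot.read_state();print(s['t'],s['force'],plan(s,[.529,-.0897,.288],3.002+np.pi/2),s['tool_pos'])
p,d=robot.read_camera("wrist");q,_=robot.read_camera("scene")
cv2.imwrite("pics/w2.png",np.hstack([cv2.resize(p[100:300,150:350],(400,400)),cv2.resize(q[170:270,150:250],(400,400),interpolation=2)]))
E
```

```text
4.5333 [0.33557695 0.6156915  0.12127432] (array([0.5, 0.1, 9.4]), np.float64(0.005), 'alt', np.float64(-3.136), 'tilt', array([ 1.e-03, -2.e-04, -1.e+00])) [ 0.52943451 -0.08985557  0.29743507]
```

View pics/w2.png

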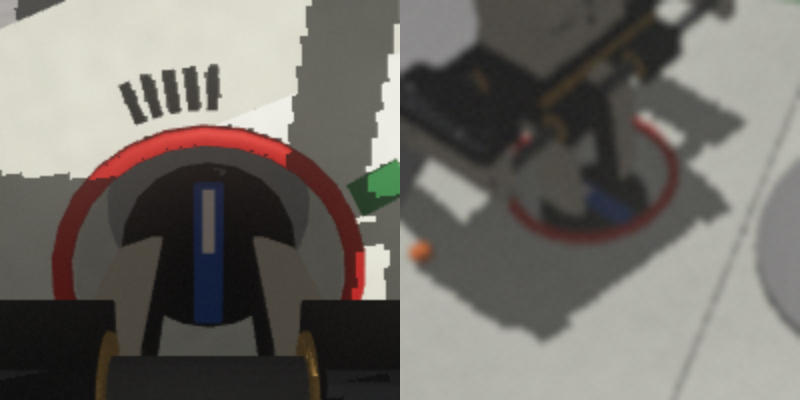

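The left crop shows the blue bar centred between both fingers inside the ring, with the white line forward. I'll descend to just above the flange.

Emit:
apply_moves(
  series=[
    [[0,0,3],[0,0,0]],
    [[0,0,2],[0,0,0]],
    [[0,0,2],[0,0,0]],
    [[0,0,1],[0,0,0]],
    [[0,0,0],[0,0,0]],
    [[0,0,0],[0,0,0]],
  ],
)

```text
t: 5.13
tool_pos: [0.5291, -0.0898, 0.2886]
orientation: [-0.21, -3.134, -0.0]
force: [0.5, 0.2, -1.0]
opening: 0.0263
gripper_force: 0.0
```

Emit:
apply_moves(
  series=[
    [[0,0,1],[0,0,0]],
    [[0,0,0],[0,0,0]],
    [[0,0,0],[0,0,0]],
  ],
)

```text
t: 5.38
tool_pos: [0.5291, -0.0898, 0.2877]
orientation: [-0.21, -3.135, -0.0]
force: [-0.4, 0.3, -0.1]
opening: 0.0259
gripper_force: 0.0
```

Emit:
apply_moves(
  series=[
    [[0,0,1],[0,0,0]],
    [[0,0,0],[0,0,0]],
    [[0,0,0],[0,0,0]],
  ],
)

```text
t: 5.63
tool_pos: [0.5293, -0.0898, 0.287]
orientation: [0.21, 3.134, -0.0]
force: [-0.2, 0.5, 3.1]
opening: 0.0258
gripper_force: 1.0
```

Contact at z≈0.287. I'll back off slightly and pinch.

Emit:
apply_moves(
  series=[
    [[0,0,-0.7],[0,0,0]],
    [[0,0,0],[0,0,0]],
    [[0,0,0],[0,0,0]],
    [[0,0,0],[0,0,0]],
    [[0,0,0],[0,0,0]],
    [[0,0,0],[0,0,0]],
  ],
  claw=0,
  newtons=20,
)

```text
t: 6.13
tool_pos: [0.5291, -0.0897, 0.2873]
orientation: [-0.21, -3.134, -0.0]
force: [0.5, 1.3, 0.2]
opening: 0.0098
gripper_force: 20.0
```

Emit:
apply_moves(
  series=[
    [[0,0,1],[0,0,0]],
    [[0,0,1],[0,0,0]],
    [[0,0,1],[0,0,0]],
    [[0,0,0],[0,0,0]],
    [[0,0,0],[0,0,0]],
  ],
)

```text
t: 6.55
tool_pos: [0.5292, -0.0897, 0.2848]
orientation: [0.21, 3.135, 0.0]
force: [-2.7, 2.7, 5.2]
opening: 0.0094
gripper_force: 20.0
```

Emit:
apply_moves(
  series=[
    [[0,0,1],[0,0,0]],
    [[0,0,1],[0,0,0]],
    [[0,0,0],[0,0,0]],
    [[0,0,0],[0,0,0]],
  ],
)

```text
t: 6.88
tool_pos: [0.5292, -0.0897, 0.2831]
orientation: [0.21, 3.135, 0.0]
force: [-4.1, 1.8, 8.7]
opening: 0.0095
gripper_force: 20.0
```

Emit:
apply_moves(
  series=[
    [[0,0,1],[0,0,0]],
    [[0,0,0],[0,0,0]],
    [[0,0,0],[0,0,0]],
  ],
)

```text
t: 7.13
tool_pos: [0.5292, -0.0897, 0.2823]
orientation: [0.21, 3.134, 0.0]
force: [-5.1, 2.5, 9.7]
opening: 0.0097
gripper_force: 20.0
```

Emit:
apply_moves(
  series=[
    [[0,0,1],[0,0,0]],
    [[0,0,0],[0,0,0]],
    [[0,0,0],[0,0,0]],
  ],
)

```text
t: 7.38
tool_pos: [0.5292, -0.0897, 0.2815]
orientation: [0.21, 3.134, 0.0]
force: [-5.6, 2.9, 11.5]
opening: 0.0094
gripper_force: 20.0
```

Emit:
apply_moves(
  series=[
    [[0,0,0.8],[0,0,0]],
    [[0,0,0],[0,0,0]],
    [[0,0,0],[0,0,0]],
  ],
)

```text
t: 7.63
tool_pos: [0.5292, -0.0897, 0.2808]
orientation: [0.21, 3.134, 0.0]
force: [-6.5, 3.0, 12.2]
opening: 0.0091
gripper_force: 20.0
```

Emit:
apply_moves(
  series=[
    [[0,0,0],[0,0,0.05]],
    [[0,0,0],[0,0,0.05]],
    [[0,0,0],[0,0,0.05]],
    [[0,0,0],[0,0,0.05]],
    [[0,0,0],[0,0,0]],
  ],
)

```text
t: 8.05
tool_pos: [0.5292, -0.0896, 0.2808]
orientation: [0.527, 3.097, 0.001]
force: [-5.5, 4.1, 12.2]
opening: 0.0095
gripper_force: 20.0
```

```bash
python3 - <<'E'
from h import *
from plant import robot
s=robot.read_state();print(s['t'],s['force'],s['wrist_torque'],s['q'][5],s['opening'],plan(s,[.529,-.0897,.2808],3.002+np.pi/2))
p,d=robot.read_camera("wrist")
cv2.imwrite("pics/w3.png",cv2.resize(p[80:230,150:350],(600,450)))
E
```

```text
8.05 [-5.52114578  4.13720321 12.24177685] [ 0.72478282  0.99718386 -0.03466053] -1.4973641955933072 0.009530487718361791 (array([ 0.2, -0.2,  0. ]), np.float64(-0.197), 'alt', np.float64(2.944), 'tilt', array([ 3.e-04,  4.e-04, -1.e+00]))
```

View pics/w3.png

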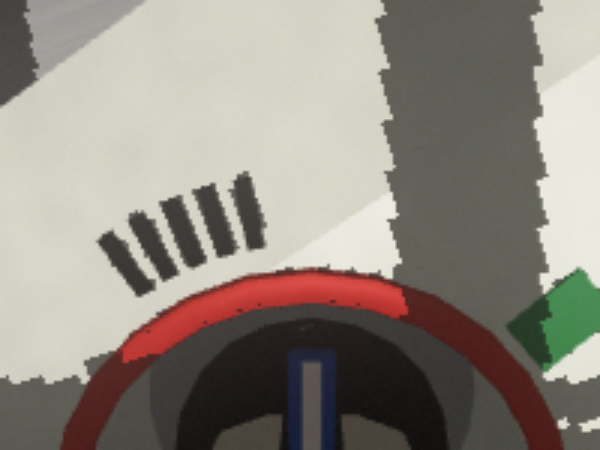

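The bar turned with the fingers past the last off mark, with friction-level torque only, so the lock is passed. I'll keep turning.

Emit:
apply_moves(
  series=[
    [[0,0,0],[0,0,0.07]],
    [[0,0,0],[0,0,0.07]],
    [[0,0,0],[0,0,0.07]],
    [[0,0,0],[0,0,0.07]],
    [[0,0,0],[0,0,0.07]],
    [[0,0,0],[0,0,0]],
  ],
)

```text
t: 8.6
tool_pos: [0.5293, -0.0894, 0.2809]
orientation: [1.06, 2.957, 0.001]
force: [-5.4, 5.2, 12.3]
opening: 0.0094
gripper_force: 20.0
```

Emit:
apply_moves(
  series=[
    [[0,0,0],[0,0,0.07]],
    [[0,0,0],[0,0,0.07]],
    [[0,0,0],[0,0,0.07]],
    [[0,0,0],[0,0,0.07]],
    [[0,0,0],[0,0,0.07]],
    [[0,0,0],[0,0,0]],
  ],
)

```text
t: 9.1
tool_pos: [0.5295, -0.0892, 0.281]
orientation: [1.558, 2.727, 0.002]
force: [-5.6, 6.4, 12.5]
opening: 0.0095
gripper_force: 20.0
```

Emit:
apply_moves(
  series=[
    [[0,0,0],[0,0,0.05]],
    [[0,0,0],[0,0,0.05]],
    [[0,0,0],[0,0,0.05]],
    [[0,0,0],[0,0,0]],
  ],
)

```text
t: 9.43
tool_pos: [0.5296, -0.0892, 0.281]
orientation: [1.756, 2.604, 0.003]
force: [-4.5, 5.8, 11.7]
opening: 0.0095
gripper_force: 20.0
```

```bash
python3 - <<'E'
from h import *
from plant import robot
s=robot.read_state();print(s['t'],s['force'],s['wrist_torque'],s['q'][5],s['opening'],plan(s,[.529,-.0897,.2808],3.389-1.5+np.pi/2))
p,d=robot.read_camera("wrist")
cv2.imwrite("pics/w4.png",cv2.resize(p[80:230,150:350],(600,450)))
E
```

```text
9.4333 [-4.51952066  5.80565898 11.73366782] [1.09126086 0.67999933 0.02178395] -0.6473811591109604 0.009512723714791347 (array([-0.3, -0.7,  0.2]), np.float64(0.066), 'alt', np.float64(-3.076), 'tilt', array([ 0.0014,  0.0011, -1.    ]))
```

View pics/w4.png

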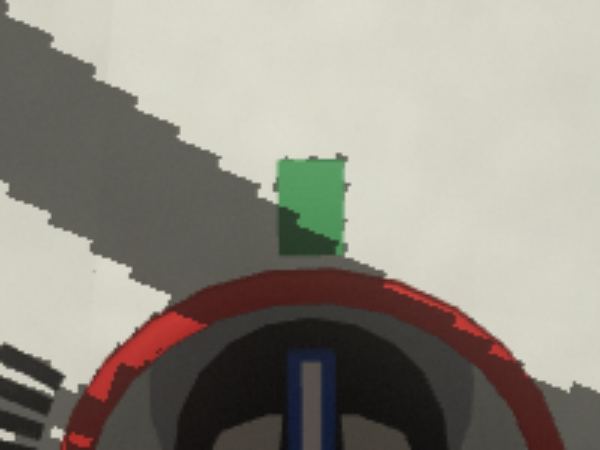

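The bar points at the green mark, so the dial is about 1.43. I'll nudge it to the stop, hold, and let it rise while still pinched.

Emit:
apply_moves(
  series=[
    [[0,0,0],[0,0,0.03]],
    [[0,0,0],[0,0,0.03]],
    [[0,0,0],[0,0,0]],
    [[0,0,0],[0,0,0]],
  ],
)

```text
t: 9.82
tool_pos: [0.5295, -0.0892, 0.281]
orientation: [1.83, 2.553, 0.003]
force: [-5.1, 6.7, 11.6]
opening: 0.0099
gripper_force: 20.0
```

```bash
python3 - <<'E'
from plant import robot
s=robot.read_state();print(s['force'],s['wrist_torque'],s['q'][5],s['tool_pos'],s['orientation'])
E
```

```text
[-5.1454051   6.71747085 11.6300925 ] [ 1.15111874  0.6651405  -0.01208094] -0.5904187421606444 [ 0.5295464  -0.08919153  0.28101838] [1.82972605 2.55312574 0.00265386]
```

Dial is about 1.49. I'll raise it.

Emit:
apply_moves(
  series=[
    [[0,0,-1],[0,0,0]],
    [[0,0,-1],[0,0,0]],
    [[0,0,-1],[0,0,0]],
    [[0,0,-1],[0,0,0]],
    [[0,0,-1],[0,0,0]],
    [[0,0,-1],[0,0,0]],
    [[0,0,0],[0,0,0]],
    [[0,0,0],[0,0,0]],
  ],
)

```text
t: 10.48
tool_pos: [0.5295, -0.0892, 0.2861]
orientation: [1.83, 2.553, 0.003]
force: [0.8, 5.4, 5.2]
opening: 0.0096
gripper_force: 20.0
```

Emit:
apply_moves(
  series=[
    [[0,0,-1],[0,0,0]],
    [[0,0,-0.5],[0,0,0]],
    [[0,0,0],[0,0,0]],
    [[0,0,0],[0,0,0]],
  ],
)

```text
t: 10.82
tool_pos: [0.5295, -0.0892, 0.2873]
orientation: [1.83, 2.554, 0.003]
force: [1.5, 6.3, 1.6]
opening: 0.0095
gripper_force: 20.0
```

Emit:
apply_moves(
  series=[
    [[0,0,0],[0,0,0]],
    [[0,0,0],[0,0,0]],
    [[0,0,0],[0,0,0]],
    [[0,0,0],[0,0,0]],
    [[0,0,-3],[0,0,0]],
    [[0,0,-8],[0,0,0]],
    [[0,0,-20],[0,0,0]],
    [[0,0,-30],[0,0,0]],
    [[0,0,-30],[0,0,0]],
    [[0,0,-30],[0,0,0]],
    [[0,0,0],[0,0,0]],
    [[0,0,0],[0,0,0]],
  ],
  claw=0.28,
)

```text
t: 11.82
tool_pos: [0.5298, -0.09, 0.4115]
orientation: [1.827, 2.549, 0.003]
force: [1.0, -0.2, -0.2]
opening: 0.0258
gripper_force: 0.0
```

```bash
python3 - <<'E'
from h import *
from plant import robot
s=robot.read_state();print(s['t'],s['force'],s['tool_pos'],s['opening'])
c=robot.calibration("wrist");p,d=robot.read_camera("wrist");M=masks(p)
g=np.zeros(d.shape,bool);g[130:260,200:310]=1
P=pts(c,d,M['blue']&g);print('bar z',np.percentile(P[:,2],[10,50,90]))
v,u=np.nonzero(M['blue']&g);Q=ray(c,np.c_[u,v],.1055)[:,:2].astype(np.float32)
l=cv2.fitLine(Q,2,0,.01,.01).ravel();print('dial~',(3.389-np.arctan2(l[1],l[0]))%np.pi)
cv2.imwrite("pics/w5.png",p)
E
```

```text
11.8167 [ 1.01225976 -0.21364366 -0.22069664] [ 0.52975597 -0.0899876   0.41150877] 0.02582608180693844
bar z [0.10508756 0.10589182 0.10678105]
dial~ 1.5066092
```

View pics/w5.png

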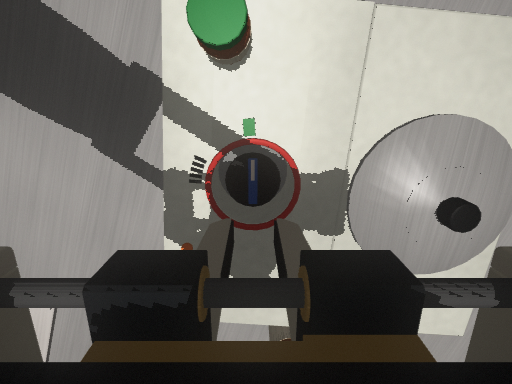

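The picture shows the bar at (253,180) pointing at the green mark at (249,127). It is back at its rest height (z 0.1059, as before), the spice jar is upright at (220,25), and the fingers are clear. I'll hand the job in.

```bash
python3 -c "
from plant import robot
print(robot.close_job())"
```

```text
the job is handed in; nothing more can be done
None
```

The rice warmer is switched on and the job is handed in: by my last measurement the knob stands at about 1.5 rad at the green mark and is back at its rest height. The gripper was clear and the peak push read about 12.5 N; the hand-in call gave no verdict.

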